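Roll the tasting caddy onto its green mat

TASK

Take the little wheeled tasting caddy by its handle and push it forward, towards the mats, until its two front swivel castors trail straight back, then steer it onto the green mat (not the orange one) so that it stands centred on the mat and in line with it, with its castors still trailing straight. Keep it rolling on the worktop, do not lift it, and let go of it at the end.

Things in the scene. Friction and masses are not known exactly. Their poses are not given: they have to be found in the camera images.
- caddy_grip (a point): Caddy: pale deck 150 x 84 mm (x by y), four chocolates, rim top 58 mm up. Hoop handle in its middle: dark wood bar 14 (x) x 76 (y) x 18 mm high on brass posts; it floats up and down 8 mm and rocks 17 degrees on soft springs. Point: the bar's centre, 140 mm up, over the caddy's centre. x to the front (swivel castors), y left. Rear axles fixed along y. 0.8 kg; rolls with under 3 N, stays where left.
- mark_green (a point): Centre of the top of the green parking mat, 150 mm (x) by 84 mm (y), 1 mm thick, flat on the worktop and no hindrance to wheels; the caddy's deck just covers it. Its x points to the robot's left, roughly as the caddy faces at the start. An orange mat of the same size lies beside it, nearer or farther.
- castor_left (a joint): Swivel angle of the front left castor, rad: 0 = wheel trailing straight behind its pivot, towards the caddy's rear; positive anticlockwise from above; turns freely between stops at -2.9 and 2.9. Starts about 1 to 2.2. The wheel trails 11 mm behind the pivot, so some 50 mm of straight forward rolling straightens it.
- castor_right (a joint): The same for the front right castor. Starts about -2.2 to -1.
Mind the look-alikes: they are no part of the job. There is more than one size of the part that bears caddy_grip; the job needs the largest.

How it is judged:
By the outcome, as a careful person would: the job done as asked, in the order asked, and still so for the second after the job is handed in, with the robot touching nothing.
It also fails if it takes over 38 s, if anything falls off the work surface, if the arm or the gripper's body presses on something with over 40 N, if the wrist force passes 120 N, or if a joint passes its speed limit or range.

ROBOT

A 6-joint arm with a two-finger parallel gripper is mounted at the origin on a cart in front of the work surface, level with it; the furniture and walls round the work are solid. World frame = base frame: x ahead of the robot, y to its left, z up, the work surface at z = 0. Lengths are in m, angles in rad, forces in N, time in s.
With the tool pointing down it reaches from about 0.225 to 0.875 m from the base axis. Payload 3.4 kg.
Tool frame: the origin (TCP) lies midway between the tips of the shut fingers; the grasp point (between the pads) lies 19 mm behind it (manip.pinch_z is the distance from the TCP to the grasp point, in m); z points along the fingers, y is the line along which they close (so a half turn about z gives the same grasp; the last joint's range is limited). The gripper opens to 85 mm and grips with 20 to 120 N. Pads are 22 mm wide; open, the fingers measure 114 mm over their backs; the gripper's body (76 mm by 85 mm) begins 54 mm behind the grasp point. The pads swing forward as they close: fully open they stand 13 mm farther back than shut.
Start: joints at [0.994, 0.276, 1.505, -0, 1.361, -0.121], TCP at [0.253, 0.516, 0.231] pointing down, gripper open.
Joint ranges: [-2.89, 2.89], [-0.75, 2.08], [0.22, 2.7], [-1.18, 4.32], [0.11, 2.71], [-2.7, 2.7]. Speed limits (rad/s): [2.57, 2.57, 3.14, 3.14, 3.14, 3.14].

INTERFACE

Orientations are given as a unit quaternion [w, x, y, z].
In Python, from rig import manip gives the robot as it stands.
- The arm moves only by the tool carry_out, never from a script. Its arguments are lists of equal length, an entry for each row: "delta_pos": the shift along the tool's x, y, z scaled (see below), a list of three; "turn": the turn, a rotation vector about the tool's x, y, z scaled (see below), a list of three; "claw": the closure, from -1 (fully open) to 1 (shut). A call has 1 to 12 rows; each row is the pose to reach, as a shift and turn from the pose commanded when the call began, along the tool's axes at that moment; what a row does not reach only later rows make up. The controller multiplies each number of a shift by 400 mm and each number of a turn by 30 degrees. A row lasts 1/10 s, in which the tool goes at most 50 mm and 8.59 degrees, less where a joint would pass 70% of its speed; a pose out of reach is approached as far as the arm can. A call with a number of a shift or a turn outside -1 to 1 is refused whole. A call with a gripper value outside its range is refused whole. The fingers move at their own pace and stop on an object; "force" is the grip in N (left out, the last holds). Time passes only in rows, so rows that repeat a pose let the fingers close. It gives the time, the measured TCP pose, the force, the opening and the grip force at its end, in the units of the state.
- manip.get_state(): the state, without advancing time (a new reading comes with each control period).
- manip.get_image(name): name is "scene" or "top" or "wrist"; returns a dict with "image" (384x512x3 uint8, red, green, blue), "z_map" (384x512 float32, m along the optical axis (not along the pixel's ray), 0 where there is no reading), "fx", "fy", "cx", "cy" (pixels), "world_to_cam" (4x4, takes a point from world to camera coordinates). Camera axes: x right, y down, z forward; pixel columns grow to the right and rows downward; lengths in m; the calibration is good to about 2 mm. The wrist camera is an equidistant fisheye: a pixel r from the principal point sees the ray r / f radians off the axis. A picture is of the moment at which its call begins.
- manip.sign_off(): hands the job in; it is judged then, once.
Trained networks look in the newest picture that a camera, given by its name, has taken for a name from the list of things; names that differ only in an ending like _2 or _b are one class to them, and where a whole thing is asked for, a point or a joint stands for the part that bears it (a point fixed in the world has none). Each returns a list of dicts, best first, with "score" (0 to 1); they miss things now and then, are a little off and sometimes report something else, mostly with a low value. They report only what shows in the picture. A call takes as long as a camera call. They do not tell look-alikes from the thing itself.
- manip.spot_in(camera, query): "point" ([x, y, z] in m, in world coordinates, good to about 4 mm: the middle of the surface that is visible of it).
- manip.place_of(camera, query): "point" ([x, y, z] in m, in world coordinates, good to about 4 mm: a listed point, or the origin of a listed thing).
The state is a dict: "clock": time; "qpos": joint angles; "qd": joint speeds; "effort": joint torques, N m; "position": TCP position; "ee_rot": TCP orientation; "contact_force": force on the tool from outside, world axes, zero at the start; "moment": the same for the moment, N m; "width": finger opening in m; "gripper_force": force on a finger pad.
Only numpy, scipy, OpenCV 4.12 (cv2) and the standard library are available. Lean on these libraries where they do the work, as an engineer would, in place of code of your own. Each camera call takes 0.05 s, during which the arm holds its last target. There are 200 camera calls.

## Working session

There is one attempt and no reset: what is moved stays moved. The work goes in short steps, Python scripts to look and compute and a tool call to move; the robot and the scene stay as the last step left them, time stands still between calls to the robot, and variables do not carry over. Pictures are saved under pics/ and viewed, at most 10 in all, crops included, and the job is handed in when it is done.

Besides the shell and the picture viewer there is one more tool, called after "Emit:" as a command line: name --argument value ..., lists and objects as JSON in quotes. carry_out: Moves the arm, as the interface text tells. Shifts and turns lie within -1 to 1; 1 stands for 400 mm of shift or 30 degrees of turn. Its arguments: {"type":"object","properties":{"delta_pos":{"type":"array","items":{"type":"array","items":{"type":"number","minimum":-1,"maximum":1}}},"turn":{"type":"array","items":{"type":"array","items":{"type":"number","minimum":-1,"maximum":1}}},"claw":{"type":"array","items":{"type":"number"}},"force":{"type":"number"}},"required":["delta_pos","turn","claw"]}

```bash
mkdir -p pics
cat > h.py <<'E'
import numpy as np, cv2
from rig import manip
def shot(cam,name):
    d=manip.get_image(cam); cv2.imwrite(f'pics/{name}.png',d['image'][:,:,::-1]); np.save(f'pics/{name}.npy',d,allow_pickle=True); return d
def unproj(d,u,v,z=None,plane=None):
    T=np.linalg.inv(d['world_to_cam']); r=np.array([(u-d['cx'])/d['fx'],(v-d['cy'])/d['fy'],1.])
    if plane is not None:
        w=T[:3,:3]@r; s=(plane-T[2,3])/w[2]; return T[:3,3]+s*w
    z=d['z_map'][int(v),int(u)] if z is None else z
    return T[:3,:3]@(r*z)+T[:3,3]
E
python3 - <<'E'
from h import *
s=manip.get_state(); print(s['clock'],s['position'],s['ee_rot'])
a=shot('scene','s0'); b=shot('top','t0')
cv2.imwrite('pics/st0.png',cv2.resize(np.vstack([a['image'],b['image']])[:,:,::-1],(400,600)))
for c in('scene','top'):
  for q in('caddy_grip','mark_green','castor_left','castor_right'):
    for f in(manip.place_of,):
      try: print(c,q,[(np.round(x['point'],3).tolist(),round(x['score'],2)) for x in f(c,q)])
      except Exception as e: print(c,q,e)
print(manip.get_state()['clock'])
E
```

```text
0.0 [0.25282669 0.51587735 0.23045548] [-3.12196294e-04  2.25941433e-01  9.74140495e-01 -8.17032054e-04]
scene caddy_grip [([0.435, -0.396, 0.139], 0.8), ([0.43, -0.727, 0.103], 0.68)]
scene mark_green [([0.412, -0.118, -0.001], 0.92)]
scene castor_left it knows: caddy_grip, mark_green
scene castor_right it knows: caddy_grip, mark_green
top caddy_grip [([0.495, -0.588, 0.104], 0.93), ([0.427, -0.728, 0.101], 0.86), ([0.433, -0.395, 0.137], 0.56)]
top mark_green [([0.41, -0.119, 0.003], 0.84)]
top castor_left it knows: caddy_grip, mark_green
top castor_right it knows: caddy_grip, mark_green
0.3
```

View pics/t0.png

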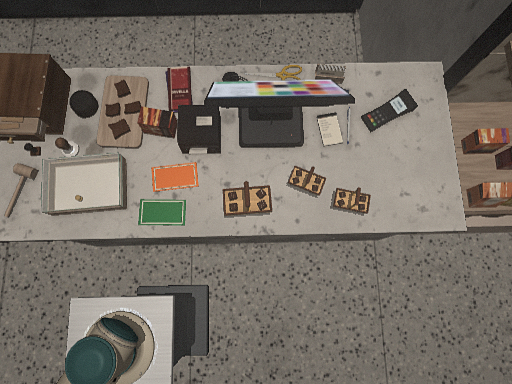

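View pics/s0.png

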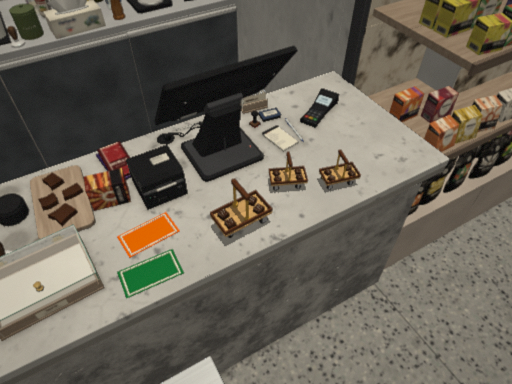

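Candidates for caddy_grip in the top picture are (247,200), (307,180) and (351,200). The first is the largest: the network puts its bar at 0.138 m, against about 0.10 m for the others. The green mat is at (162,212) and the orange one at (175,177). Next I'll measure headings and enlarge the caddy.

```bash
cat >> h.py <<'E'
def cloud(d):
    v,u=np.nonzero(d['z_map']>0); z=d['z_map'][v,u]; T=np.linalg.inv(d['world_to_cam'])
    p=np.c_[(u-d['cx'])/d['fx']*z,(v-d['cy'])/d['fy']*z,z]@T[:3,:3].T+T[:3,3]
    return p,d['image'][v,u].astype(int),u,v
def rect(p):
    (c,s,a)=cv2.minAreaRect(p[:,:2].astype(np.float32)*1000); return np.round(c,1),np.round(s,1),round(a,2)
E
python3 - <<'E'
from h import *
for n in('s0','t0'):
    d=np.load(f'pics/{n}.npy',allow_pickle=True).item(); p,c,u,v=cloud(d)
    m=(c[:,1]>c[:,0]+40)&(c[:,1]>c[:,2]+30)&(abs(p[:,2])<.02)&(p[:,0]>.3)&(p[:,0]<.55)
    # plane-based corner positions
    q=np.array([unproj(d,a,b,plane=.001) for a,b in zip(u[m],v[m])]); print(n,'mat',rect(q),q.mean(0).round(4))
    near=(abs(p[:,0]-.433)<.1)&(abs(p[:,1]+.395)<.11)
    for lo,hi in((.03,.075),(.125,.16)):
        k=near&(p[:,2]>lo)&(p[:,2]<hi); q=p[k]; 
        print(lo,k.sum(),rect(q),q.mean(0).round(4),np.percentile(q[:,2],[5,50,95]).round(4))
        w=np.linalg.svd(q[:,:2]-q[:,:2].mean(0))[2][0]; print(' pca',np.degrees(np.arctan2(w[1],w[0])))
    print(u[near&(p[:,2]>.03)].min(),d['fx'])
a=cv2.imread('pics/t0.png')[165:235,205:285]; b=cv2.imread('pics/s0.png')[170:250,190:290]
cv2.imwrite('pics/crop0.png',np.hstack([cv2.resize(a,(400,350),interpolation=2),cv2.resize(b,(400,350),interpolation=2)]))
E
```

```text
s0 mat (array([ 411.5, -117.4]), array([148.2,  82. ]), 88.5) [ 0.4104 -0.1159  0.001 ]
0.03 1507 (array([ 435.7, -395. ]), array([ 87.6, 151.1]), 3.93) [ 0.4315 -0.3915  0.0504] [0.0415 0.0495 0.0601]
 pca 91.67375668983118
0.125 167 (array([ 433.9, -394.4]), array([74.7, 14.3]), 2.81) [ 0.4307 -0.393   0.1454] [0.1368 0.1469 0.1503]
 pca -175.9335549362427
210 404.45055697584684
t0 mat (array([ 411., -120.]), array([148.6,  78.9]), 88.72) [ 0.4102 -0.1193  0.001 ]
0.03 1190 (array([ 434.4, -396.2]), array([ 85., 150.]), 3.46) [ 0.4327 -0.3964  0.049 ] [0.04   0.0459 0.0599]
 pca 93.26552858237181
0.125 123 (array([ 434.7, -396.4]), array([74.9, 13.8]), 3.27) [ 0.4329 -0.3965  0.1469] [0.1426 0.147  0.1514]
 pca -177.17599672650414
223 378.32985804256157
```

View pics/crop0.png

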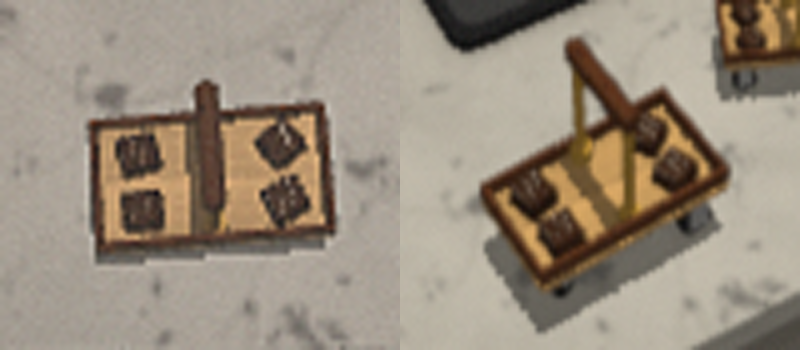

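The enlarged crop shows the big caddy (deck about 150 × 86 mm, bar top about 0.150 m), so it is the one the job needs. It sits at about (0.4345, -0.396) with heading 93.5°. The mat is at (0.411, -0.1187) with heading 88.6°. I'm moving towards it.

Emit:
carry_out --delta_pos '[[-0.705,-0.924,0],[-0.705,-0.924,0],[-0.705,-0.924,0],[-0.705,-0.924,0],[-0.705,-0.924,0],[-0.705,-0.924,0],[-0.705,-0.924,0],[-0.705,-0.924,0],[-0.705,-0.924,0],[-0.705,-0.924,0],[-0.705,-0.924,0],[-0.705,-0.924,0]]' --turn '[[0,0,0],[0,0,0],[0,0,0],[0,0,0],[0,0,0],[0,0,0],[0,0,0],[0,0,0],[0,0,0],[0,0,0],[0,0,0],[0,0,0]]' --claw '[-1,-1,-1,-1,-1,-1,-1,-1,-1,-1,-1,-1]'

```text
clock: 1.5
position: [0.3435, 0.0605, 0.2313]
ee_rot: [-0.0, 0.227, 0.974, 0.0]
contact_force: [0.2, 0.9, 0.0]
width: 0.0854
gripper_force: 0.0
```

```bash
cat >> h.py <<'E'
from scipy.spatial.transform import Rotation as Ro
def pose():
    s=manip.get_state(); q=s['ee_rot']; return np.array(s['position']),Ro.from_quat([q[1],q[2],q[3],q[0]])
def yawR(deg): # tool down, tool y at angle deg
    a=np.radians(deg); y=[np.cos(a),np.sin(a),0]; z=[0,0,-1]; return Ro.from_matrix(np.c_[np.cross(y,z),y,z])
def cmd(t,deg,p=None,R=None):
    if p is None: p,R=pose()
    return (R.inv().apply(np.array(t)-p)/.4).round(4).tolist(), (np.degrees((R.inv()*yawR(deg)).as_rotvec())/30).round(3).tolist()
E
python3 - <<'E'
from h import *
s=manip.get_state();print(s['clock'],s['position'],s['qpos'],s['qd']); print(cmd([.4345,-.396,.2],93.5))
E
```

```text
1.5 [0.3434888  0.06054426 0.23130144] [-2.68235003e-02 -7.73854068e-02  1.91377733e+00  9.52286956e-04
  1.30536071e+00 -1.14069466e+00] [ 0.03806565  0.00090895  0.000887    0.00118832  0.00135428 -0.00267836]
([-0.708, -0.9238, 0.0772], [0.002, -0.001, -0.99])
```

Emit:
carry_out --delta_pos '[[-0.708,-0.924,0],[-0.708,-0.924,0],[-0.708,-0.924,0],[-0.708,-0.924,0],[-0.708,-0.924,0],[-0.708,-0.924,0],[-0.708,-0.924,0],[-0.708,-0.924,0],[-0.708,-0.924,0],[-0.708,-0.924,0],[-0.708,-0.924,0],[-0.708,-0.924,0]]' --turn '[[0,0,1],[0,0,1],[0,0,1],[0,0,1],[0,0,1],[0,0,1],[0,0,1],[0,0,1],[0,0,1],[0,0,1],[0,0,1],[0,0,1]]' --claw '[-1,-1,-1,-1,-1,-1,-1,-1,-1,-1,-1,-1]'

```text
clock: 2.7
position: [0.4357, -0.3936, 0.2307]
ee_rot: [-0.001, 0.47, 0.883, 0.001]
contact_force: [-0.6, 0.6, -0.5]
width: 0.0857
gripper_force: 0.0
```

Emit:
carry_out --delta_pos '[[0,0,0],[0,0,0],[0,0,0],[0,0,0]]' --turn '[[0,0,1],[0,0,1],[0,0,1],[0,0,1]]' --claw '[-1,-1,-1,-1]'

```text
clock: 3.1
position: [0.4354, -0.3928, 0.2319]
ee_rot: [-0.0, 0.683, 0.73, 0.0]
contact_force: [0.6, -1.1, 0.2]
width: 0.0853
gripper_force: 0.0
```

Emit:
carry_out --delta_pos '[[0,0,0],[0,0,0],[0,0,0],[0,0,0]]' --turn '[[0,0,1],[0,0,1],[0,0,1],[0,0,1]]' --claw '[-1,-1,-1,-1]'

```text
clock: 3.5
position: [0.4354, -0.3928, 0.2319]
ee_rot: [-0.0, 0.849, 0.528, 0.0]
contact_force: [-1.0, -1.1, 0.2]
width: 0.0855
gripper_force: 0.0
```

Emit:
carry_out --delta_pos '[[0,0,0],[0,0,0],[0,0,0],[0,0,0]]' --turn '[[0,0,1],[0,0,1],[0,0,1],[0,0,1]]' --claw '[-1,-1,-1,-1]'

```text
clock: 3.9
position: [0.4354, -0.3928, 0.2319]
ee_rot: [-0.001, 0.957, 0.291, 0.0]
contact_force: [0.2, 0.5, -0.1]
width: 0.0855
gripper_force: 0.0
```

Emit:
carry_out --delta_pos '[[0,0,0],[0,0,0],[0,0,0],[0,0,0],[0,0,0]]' --turn '[[0,0,1],[0,0,1],[0,0,1],[0,0,1],[0,0,1]]' --claw '[-1,-1,-1,-1,-1]'

```text
clock: 4.4
position: [0.4354, -0.3932, 0.2319]
ee_rot: [-0.0, 0.999, 0.035, 0.0]
contact_force: [-0.9, -0.1, 0.9]
width: 0.0852
gripper_force: 0.0
```

Run:
```python
from h import *
s=manip.get_state();print(s['clock'],s['position'],np.round(s['qpos'],3)); print(cmd([.4345,-.396,.121],-86.5))
d=shot('wrist','w1')
print([(np.round(x['point'],4).tolist(),round(x['score'],2)) for x in manip.place_of('wrist','caddy_grip')])
T=np.linalg.inv(d['world_to_cam'])
v,u=np.nonzero(d['z_map']>0); z=d['z_map'][v,u]; x=u-d['cx'];y=v-d['cy'];r=np.hypot(x,y)+1e-9;th=r/d['fx'];t=np.tan(th)*z
ok=th<1.3; p=(np.c_[t*x/r,t*y/r,z]@T[:3,:3].T+T[:3,3])[ok]
near=(abs(p[:,0]-.434)<.1)&(abs(p[:,1]+.396)<.11)
for lo,hi in((.045,.075),(.125,.165)):
    q=p[near&(p[:,2]>lo)&(p[:,2]<hi)]; print(len(q),rect(q),q.mean(0),np.percentile(q[:,2],[5,50,95]).round(4))
```

```text
4.4 [ 0.43538939 -0.39320999  0.23189324] [-8.540e-01  2.930e-01  1.478e+00  1.000e-03  1.371e+00  6.460e-01]
([-0.0028, 0.0071, 0.2772], [-0.002, -0.0, 0.018])
[([0.5024, -0.5838, 0.1016], 0.84), ([0.4282, -0.728, 0.0984], 0.68), ([0.4352, -0.3912, 0.1389], 0.56)]
4659 (array([ 435.7, -394.6]), array([ 83.8, 150.8]), 3.39) [ 0.43737903 -0.39377282  0.05572856] [0.0456 0.0573 0.0595]
1512 (array([ 436.3, -395. ]), array([75.6, 13.6]), 3.82) [ 0.43916258 -0.39448048  0.14762372] [0.1446 0.148  0.1495]
```

Emit:
carry_out --delta_pos '[[0.001,0.004,0.1],[0.001,0.004,0.2],[0.001,0.004,0.277],[0.001,0.004,0.277],[0.001,0.004,0.277],[0.001,0.004,0.277],[0.001,0.004,0.277],[0.001,0.004,0.277],[0.001,0.004,0.277],[0.001,0.004,0.277],[0.001,0.004,0.277],[0.001,0.004,0.277]]' --turn '[[0,0,0.018],[0,0,0.018],[0,0,0.018],[0,0,0.018],[0,0,0.018],[0,0,0.018],[0,0,0.018],[0,0,0.018],[0,0,0.018],[0,0,0.018],[0,0,0.018],[0,0,0.018]]' --claw '[-1,-1,-1,-1,1,1,1,1,1,1,1,1]' --force 30

```text
clock: 5.7
position: [0.4359, -0.3979, 0.1206]
ee_rot: [0.0, 1.0, 0.029, 0.0]
contact_force: [-0.2, 0.3, 0.3]
width: 0.0136
gripper_force: 35.0
```

Run:
```python
from h import *
s=manip.get_state();print(s['clock'],s['position'],np.round(s['contact_force'],1),s['width'],s['gripper_force'])
p,R=pose(); print(R.apply([0,1,0]))
d=shot('top','t1'); P,c,u,v=cloud(d)
near=(abs(P[:,0]-.434)<.1)&(abs(P[:,1]+.396)<.11)
q=P[near&(P[:,2]>.03)&(P[:,2]<.075)]; print(rect(q))
```

```text
5.7 [ 0.43591747 -0.39793025  0.12057534] [-0.2  0.3  0.3] 0.013635028737659746 34.96695041656494
[ 5.83055558e-02 -9.98298744e-01  2.82858853e-04]
(array([ 424.8, -400. ]), array([ 71.5, 149.8]), 0.14)
```

Gripped (13.6 mm wide). Straight push of 60 mm first.

Emit:
carry_out --delta_pos '[[0,-0.005,0],[0,-0.015,0],[0,-0.03,0],[0,-0.045,0],[0,-0.06,0],[0,-0.075,0],[0,-0.09,0],[0,-0.105,0],[0,-0.12,0],[0,-0.135,0],[0,-0.145,0],[0,-0.15,0]]' --turn '[[0,0,0],[0,0,0],[0,0,0],[0,0,0],[0,0,0],[0,0,0],[0,0,0],[0,0,0],[0,0,0],[0,0,0],[0,0,0],[0,0,0]]' --claw '[1,1,1,1,1,1,1,1,1,1,1,1]'

```text
clock: 6.95
position: [0.4322, -0.3372, 0.1205]
ee_rot: [-0.0, 1.0, 0.029, -0.0]
contact_force: [1.1, -1.5, 0.7]
width: 0.0133
gripper_force: 35.0
```

```bash
cat > look.py <<'E'
from h import *
import sys
n=sys.argv[1]
s=manip.get_state();print(s['clock'],np.round(s['position'],4),np.round(s['contact_force'],1),np.round(s['moment'],2),s['width'],np.round(s['qpos'],2))
p,R=pose(); y=-R.apply([0,1,0]); print('heading',np.degrees(np.arctan2(y[1],y[0])))
for cam in('top','scene'):
    d=shot(cam,cam[0]+n); P,c,u,v=cloud(d)
    near=(abs(P[:,0]-p[0])<.1)&(abs(P[:,1]-p[1])<.11)
    q=P[near&(P[:,2]>.033)&(P[:,2]<.072)]; print(cam,rect(q))
    a=d['image'][:,:,::-1]
    uv=d['world_to_cam']@[p[0],p[1],.05,1]; uu=int(d['fx']*uv[0]/uv[2]+d['cx']);vv=int(d['fy']*uv[1]/uv[2]+d['cy'])
    globals()[cam]=cv2.resize(a[max(vv-40,0):vv+40,uu-40:uu+40],(400,400),interpolation=cv2.INTER_CUBIC)
cv2.imwrite(f'pics/c{n}.png',np.hstack([top,scene]))
E
python3 look.py 2
```

```text
6.95 [ 0.4322 -0.3372  0.1205] [ 1.1 -1.5  0.7] [-0.11 -0.13  0.02] 0.013307566350568546 [-0.79  0.32  1.73  0.    1.09  0.72]
heading 93.36116528762724
top (array([ 428.8, -338.8]), array([ 81.7, 150.1]), 4.05)
scene (array([ 431., -337.]), array([ 87.2, 151. ]), 3.82)
```

View pics/c2.png

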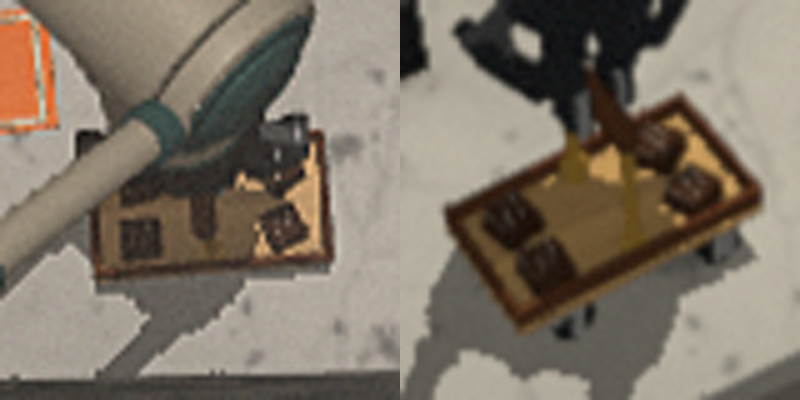

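Caddy follows: deck centre is about (0.431, -0.338) and the crop shows the bar held between the fingers. The castor wheels show near (575,320) front and (715,250) rear in the scene crop, so the rear axle is about 48 mm behind centre. Now I'll plan the S-curve.

```bash
cat > plan.py <<'E'
from h import *
M=np.array([.411,-.1187]); mh=np.radians(88.6); b=.048
def plan(c0,h0,stop,straight,step,per):
    m=np.array([np.cos(mh),np.sin(mh)]); n=np.array([-m[1],m[0]])
    r0=c0-b*np.array([np.cos(h0),np.sin(h0)])-M; x0,y0=r0@m,r0@n; k=np.tan(h0-mh); x1=-b-straight; L=x1-x0
    A=np.array([[1,0,0,0,0,0],[0,1,0,0,0,0],[0,0,2,0,0,0],[1]*6,[0,1,2,3,4,5],[0,0,2,6,12,20]],float)
    C=np.polynomial.Polynomial(np.linalg.solve(A,[y0,k*L,0,0,0,0]))
    xs=np.linspace(x0,-b-stop,int(np.ceil((-b-stop-x0)/step))+1)
    out=[]
    for x in xs:
        t=min((x-x0)/L,1); y=C(t); h=mh+np.arctan(C.deriv()(t)/L)
        out.append(np.r_[M+x*m+y*n+b*np.array([np.cos(h),np.sin(h)]),np.degrees(h)])
    return np.array(out)
E
python3 - <<'E'
from plan import *
p,R=pose(); W=plan(p[:2],np.radians(93.36),.010,.050,.0075,10)
print(len(W),W[:,2].round(1).tolist()); ref=W[0]
for i in range(1,len(W),10):
    r=[cmd([*w[:2],0],w[2]-180,np.r_[ref[:2],0],yawR(ref[2]-180)) for w in W[i:i+10]]
    print([np.round(a[0][:2],3).tolist() for a in r],[round(a[1][2],3) for a in r]); ref=W[min(i+9,len(W)-1)]; print(ref)
E
```

```text
29 [93.4, 93.8, 94.8, 96.3, 98.0, 99.8, 101.5, 103.0, 104.2, 105.1, 105.5, 105.6, 105.2, 104.4, 103.2, 101.6, 99.7, 97.6, 95.4, 93.2, 91.3, 89.7, 88.8, 88.6, 88.6, 88.6, 88.6, 88.6, 88.6]
[[-0.001, -0.019], [-0.003, -0.037], [-0.007, -0.056], [-0.012, -0.074], [-0.018, -0.093], [-0.023, -0.111], [-0.03, -0.129], [-0.035, -0.148], [-0.041, -0.166], [-0.046, -0.185]] [-0.013, -0.048, -0.097, -0.155, -0.214, -0.27, -0.32, -0.361, -0.39, -0.406]
[  0.40946701  -0.26429734 105.53499571]
[[-0.0, -0.019], [0.001, -0.039], [0.003, -0.058], [0.006, -0.077], [0.01, -0.096], [0.016, -0.115], [0.022, -0.133], [0.03, -0.151], [0.038, -0.168], [0.046, -0.185]] [-0.002, 0.011, 0.037, 0.078, 0.13, 0.193, 0.263, 0.337, 0.41, 0.475]
[ 0.407382   -0.1880225  91.27978387]
[[0.004, -0.018], [0.006, -0.037], [0.007, -0.056], [0.008, -0.074], [0.009, -0.092], [0.01, -0.111], [0.011, -0.13], [0.012, -0.148]] [0.052, 0.084, 0.089, 0.089, 0.089, 0.089, 0.089, 0.089]
[ 0.41075568 -0.12869701 88.6       ]
```

Emit:
carry_out --delta_pos '[[0,-0.009,0],[-0.001,-0.019,0],[-0.003,-0.037,0],[-0.007,-0.056,0],[-0.012,-0.074,0],[-0.018,-0.093,0],[-0.023,-0.111,0],[-0.03,-0.129,0],[-0.035,-0.148,0],[-0.041,-0.166,0],[-0.046,-0.185,0]]' --turn '[[0,0,-0.005],[0,0,-0.013],[0,0,-0.048],[0,0,-0.097],[0,0,-0.155],[0,0,-0.214],[0,0,-0.27],[0,0,-0.32],[0,0,-0.361],[0,0,-0.39],[0,0,-0.406]]' --claw '[1,1,1,1,1,1,1,1,1,1,1]'

```text
clock: 8.15
position: [0.4091, -0.2647, 0.1205]
ee_rot: [0.0, 0.991, 0.136, -0.0]
contact_force: [0.3, -1.3, -0.1]
width: 0.0137
gripper_force: 35.0
```

```bash
python3 look.py 3
```

```text
8.15 [ 0.4091 -0.2647  0.1205] [ 0.3 -1.3 -0.1] [-0.16  0.03  0.06] 0.01370183424675472 [-0.72  0.24  1.86 -0.    1.04  0.58]
heading 105.59800846636652
top (array([ 406.2, -266.6]), array([ 83.1, 150. ]), 16.39)
scene (array([ 406.8, -263.2]), array([ 86.9, 150.9]), 15.29)
```

Emit:
carry_out --delta_pos '[[0,-0.009,0],[0,-0.019,0],[0.001,-0.039,0],[0.003,-0.058,0],[0.006,-0.077,0],[0.01,-0.096,0],[0.016,-0.115,0],[0.022,-0.133,0],[0.03,-0.151,0],[0.038,-0.168,0],[0.046,-0.185,0]]' --turn '[[0,0,-0.001],[0,0,-0.002],[0,0,0.011],[0,0,0.037],[0,0,0.078],[0,0,0.13],[0,0,0.193],[0,0,0.263],[0,0,0.337],[0,0,0.41],[0,0,0.475]]' --claw '[1,1,1,1,1,1,1,1,1,1,1]'

```text
clock: 9.35
position: [0.4072, -0.1877, 0.1204]
ee_rot: [-0.0, 1.0, 0.01, -0.0]
contact_force: [-0.1, -0.6, 1.1]
width: 0.0133
gripper_force: 35.0
```

```bash
python3 look.py 4
python3 - <<'E'
from plan import *
p,R=pose(); y=-R.apply([0,1,0]); h=np.arctan2(y[1],y[0])
print(cmd([.4108,-.1287,p[2]],-91.4), cmd([.4093,-.1787,p[2]],-91.4))
E
```

```text
9.35 [ 0.4072 -0.1877  0.1204] [-0.1 -0.6  1.1] [-0.09  0.04  0.1 ] 0.013275756749749899 [-0.59  0.18  1.93  0.    1.02  0.96]
heading 91.16886385634047
top (array([ 404.3, -189.1]), array([ 82.3, 151. ]), 1.6)
scene (array([ 406.2, -186.6]), array([ 85.9, 150. ]), 0.86)
([0.0123, -0.1454, 0.0003], [-0.004, 0.0, 0.089]) ([0.0057, -0.0206, 0.0], [-0.004, 0.0, 0.089])
```

Emit:
carry_out --delta_pos '[[0.003,-0.011,0],[0.005,-0.022,0],[0.007,-0.037,0],[0.009,-0.056,0],[0.01,-0.074,0],[0.011,-0.092,0],[0.012,-0.111,0],[0.013,-0.127,0],[0.014,-0.138,0],[0.014,-0.143,0],[0.014,-0.143,0]]' --turn '[[0,0,0.03],[0,0,0.055],[0,0,0.084],[0,0,0.089],[0,0,0.089],[0,0,0.089],[0,0,0.089],[0,0,0.089],[0,0,0.089],[0,0,0.089],[0,0,0.089]]' --claw '[1,1,1,1,1,1,1,1,1,1,1]'

```text
clock: 10.55
position: [0.4118, -0.131, 0.1205]
ee_rot: [-0.0, 1.0, -0.012, 0.0]
contact_force: [0.7, 1.0, -0.1]
width: 0.0134
gripper_force: 35.0
```

```bash
python3 look.py 5
python3 - <<'E'
from h import *
# wrist-camera deck and mat
d=shot('wrist','w5'); T=np.linalg.inv(d['world_to_cam'])
v,u=np.nonzero(d['z_map']>0); z=d['z_map'][v,u]; x=u-d['cx'];y=v-d['cy'];r=np.hypot(x,y)+1e-9;th=r/d['fx'];t=np.tan(th)*z
P=np.c_[t*x/r,t*y/r,z]@T[:3,:3].T+T[:3,3]; c=d['image'][v,u].astype(int)
near=(th<1.3)&(abs(P[:,0]-.411)<.09)&(abs(P[:,1]+.13)<.11)
print('deck',rect(P[near&(P[:,2]>.04)&(P[:,2]<.065)]))
g=near&(abs(P[:,2])<.012)&(c[:,1]>c[:,0]+30)&(c[:,1]>c[:,2]+20); print('mat',g.sum(),rect(P[g]) if g.sum()>5 else 0)
E
```

```text
10.55 [ 0.4118 -0.131   0.1205] [ 0.7  1.  -0.1] [ 0.09 -0.14  0.03] 0.013385277025563384 [-0.47  0.16  1.97  0.    1.02  1.12]
heading 88.62140063440083
top (array([ 410.4, -133. ]), array([149.7,  84.3]), 88.93)
scene (array([ 411.1, -131.5]), array([150.1,  87.9]), 88.47)
deck (array([ 412.4, -130.9]), array([150.3,  83.5]), 88.69)
mat 673 (array([ 451.8, -118.8]), array([149.7,   6.5]), 89.34)
```

View pics/c5.png

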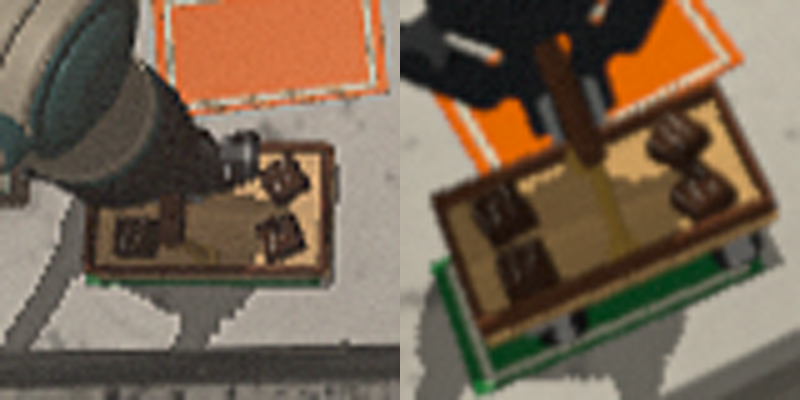

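View pics/w5.png

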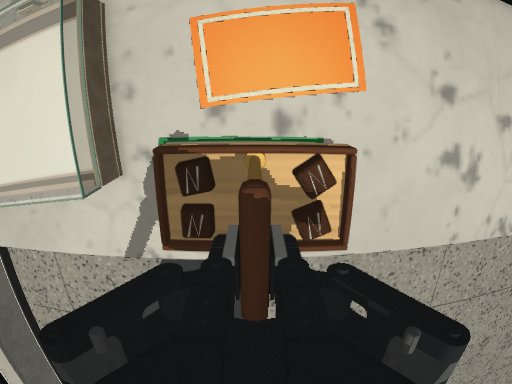

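The wrist picture (green strip at row 140, deck at columns 153-355) puts the deck 12-13 mm short, less than 1 mm off laterally, and in line. I'll push the last 12.6 mm, then look.

Emit:
carry_out --delta_pos '[[0,-0.005,0],[0,-0.012,0],[0.001,-0.02,0],[0.001,-0.027,0],[0.001,-0.031,0],[0.001,-0.0315,0],[0.001,-0.0315,0]]' --turn '[[0,0,0],[0,0,0],[0,0,0],[0,0,0],[0,0,0],[0,0,0],[0,0,0]]' --claw '[1,1,1,1,1,1,1]'

```text
clock: 11.4
position: [0.4123, -0.1186, 0.1204]
ee_rot: [-0.0, 1.0, -0.012, -0.0]
contact_force: [0.2, 1.1, 0.4]
width: 0.0133
gripper_force: 35.0
```

```bash
python3 look.py 6
cat > wr.py <<'E'
from h import *
import sys
d=shot('wrist','w'+sys.argv[1]); T=np.linalg.inv(d['world_to_cam'])
v,u=np.nonzero(d['z_map']>0); z=d['z_map'][v,u]; x=u-d['cx'];y=v-d['cy'];r=np.hypot(x,y)+1e-9;th=r/d['fx'];t=np.tan(th)*z
P=np.c_[t*x/r,t*y/r,z]@T[:3,:3].T+T[:3,3]; c=d['image'][v,u].astype(int)
near=(th<1.3)&(abs(P[:,0]-.411)<.09)&(abs(P[:,1]+.12)<.11)
print('deck',rect(P[near&(P[:,2]>.04)&(P[:,2]<.065)]))
print('bar',rect(P[near&(P[:,2]>.135)&(P[:,2]<.16)&(c.sum(1)>0)]))
g=near&(abs(P[:,2])<.012)&(c[:,1]>c[:,0]+30)&(c[:,1]>c[:,2]+20); print('mat',g.sum(),rect(P[g]) if g.sum()>5 else 0)
E
python3 wr.py 6
```

```text
11.4 [ 0.4123 -0.1186  0.1204] [0.2 1.1 0.4] [ 0.08  0.02 -0.07] 0.013308920201309462 [-0.44  0.16  1.97  0.    1.01  1.15]
heading 88.60706540516135
top (array([ 410.8, -120.3]), array([150.4,  84.5]), 88.84)
scene (array([ 411.3, -118.7]), array([149.8,  87.1]), 89.01)
deck (array([ 412.7, -118.2]), array([150.4,  83.7]), 88.51)
bar (array([ 414.7, -119.9]), array([69.2, 42.3]), 20.18)
mat 676 (array([ 451.9, -118.7]), array([149. ,   4.6]), 88.33)
```

Centred within about 1 mm. Now I'll release and rise.

Emit:
carry_out --delta_pos '[[0,0,0],[0,0,0],[0,0,0],[0,0,0],[0,0,0],[0,0,0],[0,0,-0.05],[0,0,-0.15],[0,0,-0.25],[0,0,-0.3],[0,0,-0.3]]' --turn '[[0,0,0],[0,0,0],[0,0,0],[0,0,0],[0,0,0],[0,0,0],[0,0,0],[0,0,0],[0,0,0],[0,0,0],[0,0,0]]' --claw '[-0.5,-0.5,-1,-1,-1,-1,-1,-1,-1,-1,-1]'

```text
clock: 12.65
position: [0.4145, -0.1199, 0.2437]
ee_rot: [0.002, 1.0, -0.012, 0.003]
contact_force: [-0.1, -0.5, -1.0]
width: 0.0858
gripper_force: 0.0
```

```bash
python3 look.py 7; python3 wr.py 7
```

```text
12.65 [ 0.4145 -0.1199  0.2437] [-0.1 -0.5 -1. ] [-0.01  0.01  0.01] 0.08578764684325373 [-0.44  0.04  1.76  0.    1.33  1.15]
heading 88.60955847387028
top (array([ 410.7, -120.3]), array([150.7,  84.7]), 88.56)
scene (array([ 411.6, -118.8]), array([149.8,  86.7]), 88.73)
deck (array([ 412.3, -118.4]), array([150.5,  84.3]), 88.43)
bar (array([ 412.9, -117.9]), array([13.7, 75.3]), 88.99)
mat 211 (array([ 452.9, -118.9]), array([148.1,   2.7]), 88.19)
```

View pics/c7.png

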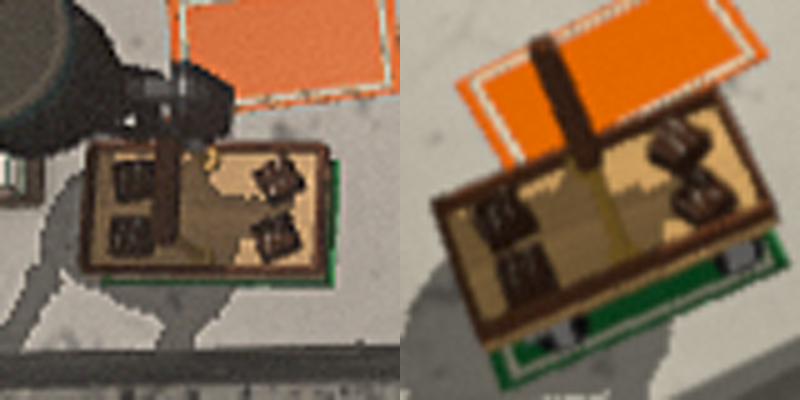

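The caddy is free and covers the green mat, with its deck centre within about 1 mm and its heading matching to about 0.3°. The last 50 mm or so were straight, so the castors trail. Handing in.

```bash
python3 -c "
from rig import manip
print(manip.sign_off())"
```

```text
the job is handed in; nothing more can be done
None
```

The caddy stands released on the green mat, centred to about 1 mm and in line to about 0.3°, and the job was handed in at about 13 s; the castors were not seen directly, but should trail straight after the last 50 mm or so of straight rolling.

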